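Draw the sprung clamp rod to the strip's length and hold it

ROBOT

A 6-joint arm with a two-finger parallel gripper is mounted at the origin on a cart in front of the work surface, level with it; the furniture and walls round the work are solid. World frame = base frame: x ahead of the robot, y to its left, z up, the work surface at z = 0. Lengths are in m, angles in rad, forces in N, time in s.
With the tool pointing down it reaches from about 0.325 to 0.775 m from the base axis. Payload 5.5 kg.
Tool frame: the origin (TCP) lies on the centre line of the jaws, within the pads' length; the fingertips stand 8 mm ahead of it and the grasp point (between the pads) lies 11 mm behind it; y points along the fingers, x is the direction in which the jaws open and shut, and the axes are right-handed (so a half turn about y gives the same grasp; the last joint's range is limited). The gripper opens to 88 mm and grips with 3 to 60 N. Pads are 20 mm wide; open, the fingers measure 115 mm over their backs; the gripper's body (75 mm by 178 mm) begins 61 mm behind the grasp point.
Start: joints at [1.089, 0.091, 1.231, -0, 1.82, -0.057], TCP at [0.247, 0.547, 0.231] pointing down, gripper open.
Joint ranges: [-2.87, 2.87], [-0.86, 2.18], [0.17, 2.46], [-1.51, 4.65], [0.06, 2.69], [-2.65, 2.65]. Speed limits (rad/s): [2.57, 2.57, 3.01, 3.14, 3.14, 3.14].

INTERFACE

Orientations are given as a unit quaternion [x, y, z, w].
In Python, from rig import observe, capture, ticket gives the robot as it stands. The module is installed in compiled form; this text tells all that it offers.
- The arm moves only by the tool step_arm, never from a script. Its argument "rows" is a list of rows, each a list of 7 numbers: the finger opening in mm, from 0 to 87.8, then the shift along the tool's x, y, z in mm, then the turn, a rotation vector about the tool's x, y, z in rad. A call has 1 to 10 rows; each row shifts and turns the commanded pose from where the row before left it, along the tool's axes as they then stand; what a row does not reach is not made up. A row lasts 1/10 s, in which the tool goes at most 50 mm and 8.59 degrees, less where a joint would pass 70% of its speed; a pose out of reach is approached as far as the arm can. A call with a gripper value outside its range is refused whole. The fingers move at their own pace and stop on an object; "force" is the grip in N (left out, the last holds). Time passes only in rows, so rows that do not move let the fingers close. It gives the time, the measured TCP pose, the force and the opening at its end, in the units of the state.
- observe(): the state, without advancing time (a new reading comes with each control period).
- capture(name): name is "side" or "top"; returns a dict with "color" (400x640x3 uint8, blue, green, red), "mtx" (3x3 intrinsics, pixels), "dist" ([k1, k2, p1, p2, k3] as OpenCV has them; the pictures are not rectified), "camera_from_world" (4x4, takes a point from world to camera coordinates). Camera axes: x right, y down, z forward; pixel columns grow to the right and rows downward; lengths in m; the calibration is good to about 2 mm. A picture is of the moment at which its call begins. There is no depth.
- ticket.close_job(): hands the job in, once; it reports no verdict.
The state is a dict: "clock": time; "joints": joint angles; "qd": joint speeds; "tau": joint torques, N m; "tcp_pos": TCP position; "tool_rot": TCP orientation; "wrist_force": force on the tool from outside, world axes, zero at the start; "wrist_torque": the same for the moment, N m; "grip_width": finger opening in m.
Only numpy, scipy, OpenCV 4.12 (cv2) and the standard library are available. Lean on these libraries where they do the work, as an engineer would, in place of code of your own. Each camera call takes 0.05 s, during which the arm holds its last target.

TASK

Slide the index along its rail until its needle stands level with the free end of the brass length strip. Then pull the sprung rod out by its upright grip until its needle meets the index needle tip to tip, and finish while still holding it there so that a blank can be laid in the clamp. Leave the strip's setting and the things lying round the clamp alone.

Things in the scene. Friction and masses are not known exactly. Their poses are not given: they have to be found in the camera images.
- gauge: sprung length clamp, fixed: wooden base 320x160x12 mm; origin under its centre, +x the way the rod pulls out, z up. Steel barrel of the rod along y=+40 mm, x -158 to -50 mm, centre line 34 mm up, nothing on it above 49 mm; index rail along y=-45 mm, x -38 to 128 mm; at y=-10 mm an aluminium block (x -135 to -55 mm, 34 mm high) holds the brass strip
- strip_end (a point): middle of the top edge of the free end of the flat brass length strip (12 mm wide, 5 mm thick, lying 14 to 19 mm above the worktop under the needles). How far it stands out of its block varies. It is clamped stiffly (about 12 N) and must not be moved. Axes as the clamp's
- index_tip (a point): tip of the index needle, which points from the index carriage in the clamp's +y direction, over the strip, 34 mm above the worktop. Axes as the clamp's
- index_grip (a point): grip point in the upright black fin on the index carriage, 61 mm above the worktop: the fin is 12 mm thick along the clamp's x, 24 mm wide along y, and free from 30 mm up to its top at 76 mm. The needle lies in the same cross plane (same clamp x). The carriage slides along x with about 1.5 N of friction and stays where it is left
- rod_tip (a point): tip of the rod's needle, which points from the foot of the rod's grip in the clamp's -y direction towards the index needle, 34 mm above the worktop; aligned, the two tips are 5 mm apart in the clamp's y. Axes as the clamp's
- rod_grip (a point): grip point in the rod's upright black grip, 74 mm above the worktop: the grip is 14 mm thick along the clamp's x, 30 mm wide along y, free from 48 mm up to its top at 92 mm. The needle lies in the same cross plane (same clamp x)
- rod (a joint): how far the rod is pulled out, m: 0 = home, at most 0.085. An inner spring pulls it home with about 4.4 N at 0 and 110 N/m more (about 12 N at 0.07); let go, it runs back
- index (a joint): place of the index on its rail, m, 0 to 0.11, growing along the clamp's +x. The index needle and the rod needle are level when the two joint values are equal
- strip (a joint): how far the strip stands out, m, on the same scale: its end is level with the index needle when the values are equal
- bangle: bystander: wire bangle with an amber stone, 75x84x34 mm; origin under its centre
- wood_clamp: bystander: wooden ring clamp lying on its side, 114x25x22 mm; origin under its centre
- tablet: bystander: pale round tablet, 43 mm across, 15 mm high; origin under its centre
- stone: bystander: rough tan stone, 20x27x12 mm; origin under its centre

How it is judged:
By the outcome, as a careful person would: the job done as asked, in the order asked, and still so for the second after the job is handed in, while the arm keeps its last pose, push and grip.
It also fails if it takes over 43 s, if anything falls off the work surface, if the arm or the gripper's body presses on something with over 40 N, if the wrist force passes 120 N, or if a joint passes its speed limit or range.

## Working session

There is one attempt and no reset: what is moved stays moved. The work goes in short steps, Python scripts to look and compute and a tool call to move; the robot and the scene stay as the last step left them, time stands still between calls to the robot, and variables do not carry over. Pictures are saved under pics/ and viewed, and the job is handed in when it is done.

Besides the shell and the picture viewer there is one more tool, called as a command line: name --pt "numbers of a row" for each row, then --argument value for the rest. step_arm: Moves the arm, as the interface text tells. Its arguments: {"type":"object","properties":{"rows":{"type":"array"},"force":{"type":"number"}},"required":["rows"]}

```bash
mkdir -p pics
python3 - <<'E'
from rig import observe,capture
import cv2,pickle
s=observe();print(s)
for n in("side","top"):
    c=capture(n);pickle.dump(c,open(n+"0.pkl","wb"));cv2.imwrite(f"pics/{n}0.png",c["color"]);print(n,c["mtx"],c["dist"],c["camera_from_world"])
E
```

```text
{'clock': 0.0, 'joints': array([ 1.08929857e+00,  9.18745845e-02,  1.23183805e+00, -4.72292449e-05,
        1.81978500e+00, -5.66922728e-02]), 'qd': array([ 0.00060152,  0.00185914, -0.00088518,  0.00112821, -0.00038448,
       -0.00048434]), 'tau': array([ 3.55962238e-04, -4.46449649e+01, -4.06444001e+01,  6.97089988e-02,
        2.95550795e-02, -1.29531850e-04]), 'tcp_pos': array([0.24717511, 0.54643128, 0.22952445]), 'tool_rot': array([ 0.59451676,  0.38277764, -0.38393309, -0.59382362]), 'wrist_force': array([ 0.58579766, -0.28380362, -0.71222469]), 'wrist_torque': array([-0.00978612, -0.03126244, -0.01476342]), 'grip_width': 0.08761272707938365}
side [[482.84852988   0.         322.43210518]
 [  0.         482.84852988 193.75786382]
 [  0.           0.           1.        ]] [-0.01761663  0.          0.          0.          0.        ] [[-0.9997538  -0.01935619 -0.0108483   0.5206128 ]
 [-0.0084771   0.78500762 -0.61942811  0.10704189]
 [ 0.02050577 -0.61918364 -0.78497843  1.19184927]
 [ 0.          0.          0.          1.        ]]
top [[519.195655     0.         310.36901383]
 [  0.         519.195655   196.93876659]
 [  0.           0.           1.        ]] [-0.02104869  0.          0.          0.          0.        ] [[-0.02627395 -0.9996024  -0.01023326 -0.04806967]
 [-0.99564379  0.02708326 -0.08921851  0.53000401]
 [ 0.08946019  0.00784456 -0.99595951  1.55910997]
 [ 0.          0.          0.          1.        ]]
```

View pics/side0.png

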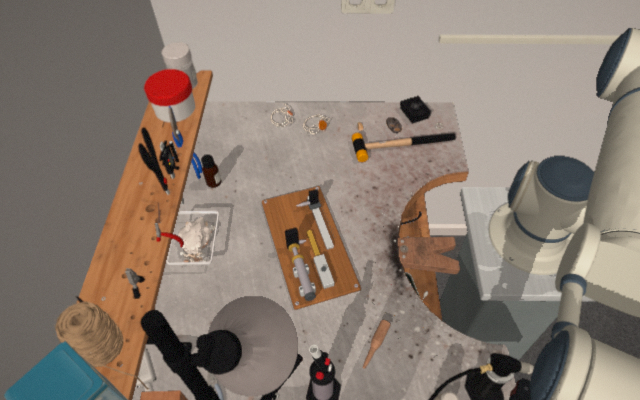

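View pics/top0.png

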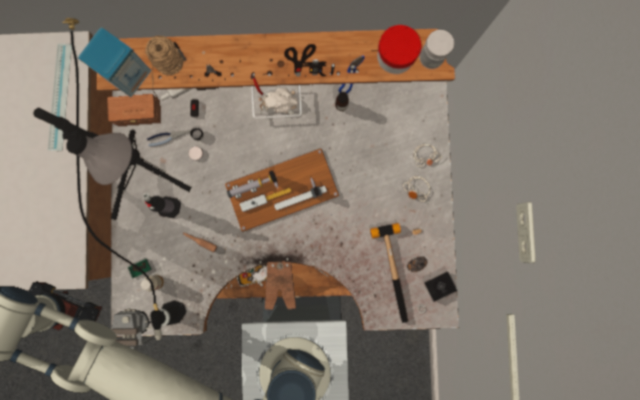

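Run:
```python
import cv2,pickle
a=pickle.load(open("side0.pkl","rb"))["color"][180:310,255:365];cv2.imwrite("pics/s1.png",cv2.resize(a,None,fx=4.6,fy=4.6,interpolation=cv2.INTER_CUBIC))
a=pickle.load(open("top0.pkl","rb"))["color"][145:235,220:345];cv2.imwrite("pics/t1.png",cv2.resize(a,None,fx=6,fy=6,interpolation=cv2.INTER_CUBIC))
```

```text
(no output)
```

View pics/s1.png

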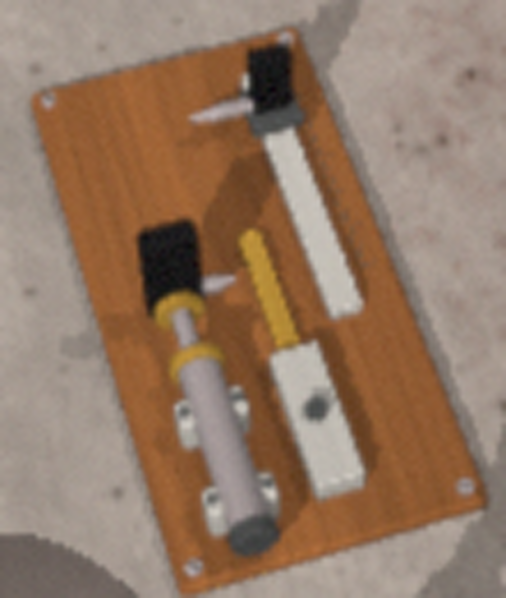

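View pics/t1.png

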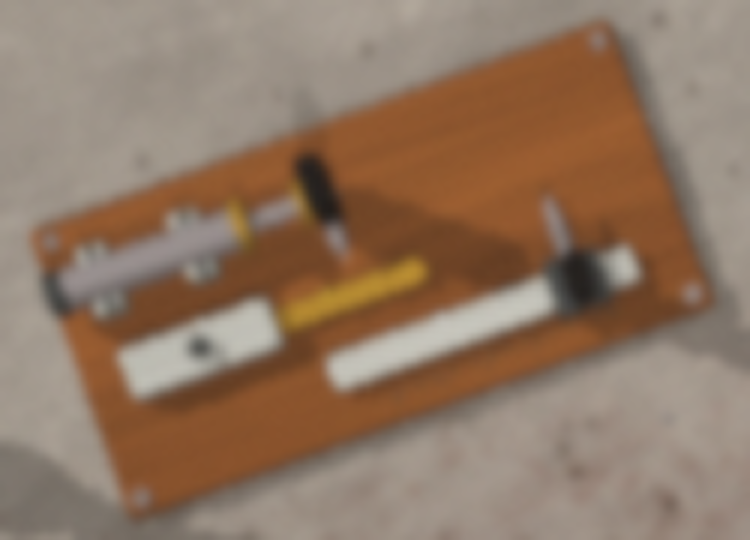

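```bash
cat > h.py <<'E'
import cv2,pickle,numpy as np
def load(n,t): return pickle.load(open(f"{n}{t}.pkl","rb"))
def snap(n,t):
    from rig import capture
    c=capture(n);pickle.dump(c,open(f"{n}{t}.pkl","wb"));return c
def plane(c,px,z):
    px=np.asarray(px,float).reshape(-1,1,2)
    u=cv2.undistortPoints(px,c["mtx"],c["dist"])[:,0]
    T=c["camera_from_world"];R=T[:3,:3];o=-R.T@T[:3,3]
    d=np.c_[u,np.ones(len(u))]@R
    return o+d*((z-o[2])/d[:,2])[:,None]
def proj(c,P):
    P=np.asarray(P,float).reshape(-1,3);T=c["camera_from_world"]
    return cv2.projectPoints(P,cv2.Rodrigues(T[:3,:3])[0],T[:3,3],c["mtx"],c["dist"])[0][:,0]
E
python3 - <<'E'
from h import *
for n,(r0,r1,c0,c1) in dict(side=(180,310,255,365),top=(145,235,220,345)).items():
    c=load(n,0);im=c["color"];hsv=cv2.cvtColor(im,cv2.COLOR_BGR2HSV)
    m=((hsv[...,1]>110)&(hsv[...,0]<30)&(hsv[...,2]>30)).astype(np.uint8)
    mm=np.zeros_like(m);mm[r0:r1,c0:c1]=m[r0:r1,c0:c1]
    cs,_=cv2.findContours(mm,cv2.RETR_EXTERNAL,cv2.CHAIN_APPROX_NONE);k=cv2.convexHull(max(cs,key=cv2.contourArea))
    # hull on plane z=.012, min rect
    W=plane(c,k[:,0],.012)[:,:2]
    r=cv2.minAreaRect((W*1000).astype(np.float32));print(n,r,cv2.boxPoints(r).tolist())
    b=(hsv[...,0]>18)&(hsv[...,0]<32)&(hsv[...,1]>150)
    b2=np.zeros_like(m);b2[r0:r1,c0:c1]=b[r0:r1,c0:c1]
    N,l,st,ce=cv2.connectedComponentsWithStats(b2)
    print(st.tolist(),ce.tolist())
E
```

```text
side ((556.13232421875, 28.270889282226562), (158.70277404785156, 320.3171691894531), 18.879772186279297) [[429.2254333496094, 154.13609313964844], [532.8746948242188, -148.94789123535156], [683.0391845703125, -97.59431457519531], [579.3899536132812, 205.4896697998047]]
[[0, 0, 640, 400, 255811], [307, 230, 13, 25, 119], [288, 243, 11, 8, 45], [292, 255, 11, 7, 25]] [[319.51004061592346, 199.46623483743858], [312.83193277310926, 242.47899159663865], [292.8666666666667, 245.93333333333334], [296.44, 256.84]]
top ((555.5160522460938, 25.868682861328125), (157.88070678710938, 316.40478515625), 18.843151092529297) [[429.7104187011719, 150.09637451171875], [531.9024047851562, -149.35110473632812], [681.3216552734375, -98.3590087890625], [579.1296997070312, 201.08847045898438]]
[[0, 0, 640, 400, 255917], [259, 180, 2, 4, 4], [267, 189, 24, 10, 79]] [[319.51357666743513, 199.50212764294673], [259.75, 181.5], [278.54430379746833, 193.51898734177215]]
```

```bash
cat >> h.py <<'E'
YAW=np.deg2rad(-71.14);C=np.array([.5558,.0270,0])
R2=np.array([[np.cos(YAW),-np.sin(YAW),0],[np.sin(YAW),np.cos(YAW),0],[0,0,1]])
def g2w(p): return np.asarray(p,float)@R2.T+C   # p in m
def w2g(p): return (np.asarray(p,float)-C)@R2
def rect(c,z,x0,x1,y0,y1,s):  # picture of clamp plane z, s px per mm, mm limits; up=+y
    xs=np.arange(x0,x1,1/s);ys=np.arange(y1,y0,-1/s)
    X,Y=np.meshgrid(xs,ys);P=np.stack([X,Y,0*X+z],-1).reshape(-1,3)/1000
    q=proj(c,g2w(P)).reshape(len(ys),len(xs),2).astype(np.float32)
    return cv2.remap(c["color"],q[...,0],q[...,1],cv2.INTER_CUBIC)
def grid(im,x0,y1,s,step=20):
    im=im.copy();h,w=im.shape[:2]
    for v in range(int(np.ceil(x0/step))*step,int(x0+w/s),step):
        cv2.line(im,(int((v-x0)*s),0),(int((v-x0)*s),h),(255,255,0),1);cv2.putText(im,str(v),(int((v-x0)*s)+1,10),0,.35,(0,0,255),1)
    for v in range(int(np.floor(y1/step))*step,int(y1-h/s),-step):
        cv2.line(im,(0,int((y1-v)*s)),(w,int((y1-v)*s)),(255,255,0),1);cv2.putText(im,str(v),(1,int((y1-v)*s)-1),0,.35,(0,0,255),1)
    return im
E
python3 - <<'E'
from h import *
for z in (19,34):
    o=[grid(rect(load(n,0),z,-80,160,-80,70,2),-80,70,2) for n in("side","top")]
    a=np.vstack(o);cv2.imwrite(f"pics/r{z}.png",a);print(a.shape)
E
```

```text
(600, 480, 3)
(600, 480, 3)
```

View pics/r19.png

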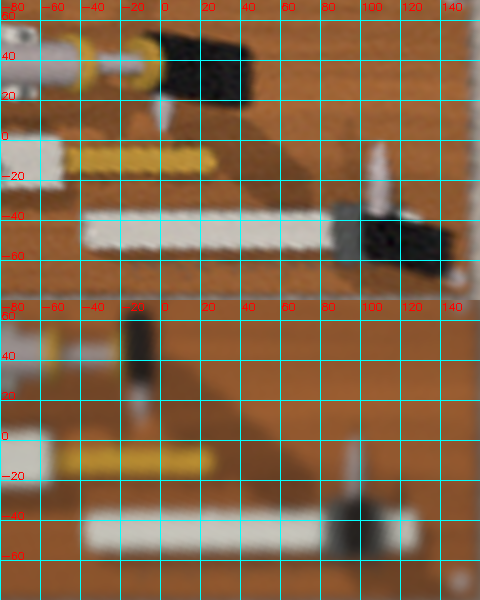

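View pics/r34.png

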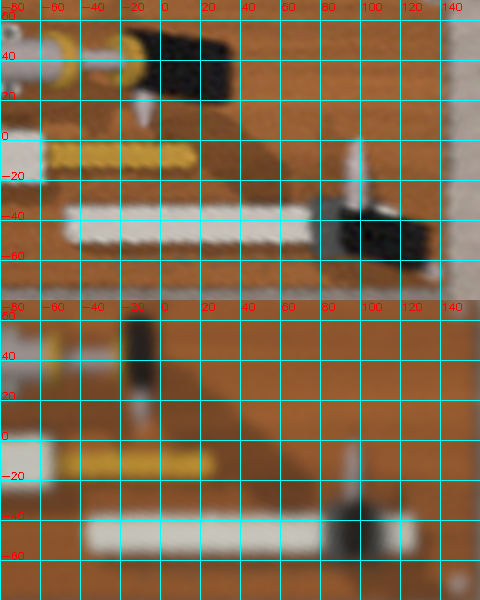

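```bash
cat >> h.py <<'E'
def strip_end(c):
    im=cv2.GaussianBlur(rect(c,19,-40,50,-13,-7,4),(0,0),1).astype(float)
    p=(im[...,2]-im[...,0]*1.0+im[...,1]).mean(0); p2=(im[...,1]-im[...,0]).mean(0)
    x=-40+np.arange(len(p2))/4
    hi=np.median(p2[(x>-10)&(x<12)]);lo=np.median(p2[(x>36)&(x<48)]);h=(hi+lo)/2
    i=np.where((p2[:-1]>h)&(p2[1:]<=h)&(x[:-1]>5))[0][0]
    return x[i]+.25*(p2[i]-h)/(p2[i]-p2[i+1]),hi,lo
def needle(c,xa,xb,ya,yb):  # bluish/grey brightness centroid at z=34
    im=rect(c,34,xa,xb,ya,yb,4).astype(float)
    s=im[...,0]; x=xa+np.arange(im.shape[1])/4;out=[]
    for k in range(0,len(s)-7,8):
        r=s[k:k+8].mean(0);r=r-np.median(r);r[r<0.4*r.max()]=0
        out.append((yb-(k+4)/4,round(float((r*x).sum()/r.sum()),2),round(float(r.max()))))
    return out
E
python3 - <<'E'
from h import *
for n in("side","top"):
    c=load(n,0);print(n,strip_end(c));print(needle(c,82,112,-28,8));print(needle(c,-25,10,0,28))
E
```

```text
side (np.float64(27.72635135135135), np.float64(84.75), np.float64(31.833333333333332))
[(7.0, 100.11, 4), (5.0, 92.92, 4), (3.0, 98.21, 14), (1.0, 98.49, 50), (-1.0, 98.16, 86), (-3.0, 98.03, 101), (-5.0, 97.81, 102), (-7.0, 97.96, 111), (-9.0, 97.82, 113), (-11.0, 97.54, 116), (-13.0, 97.91, 117), (-15.0, 98.08, 112), (-17.0, 98.14, 107), (-19.0, 98.36, 99), (-21.0, 98.11, 96), (-23.0, 97.77, 93), (-25.0, 97.66, 92), (-27.0, 97.76, 98)]
[(27.0, -18.03, 11), (25.0, -9.81, 47), (23.0, -8.56, 95), (21.0, -8.15, 120), (19.0, -8.34, 120), (17.0, -8.4, 117), (15.0, -8.38, 109), (13.0, -8.28, 103), (11.0, -8.26, 98), (9.0, -8.4, 95), (7.0, -8.41, 54), (5.0, -8.42, 13), (3.0, -9.51, 3), (1.0, -15.34, 4)]
top (np.float64(26.4425), np.float64(86.04166666666667), np.float64(29.333333333333332))
[(7.0, 96.29, 1), (5.0, 94.69, 1), (3.0, 96.94, 7), (1.0, 96.75, 19), (-1.0, 96.6, 33), (-3.0, 96.44, 47), (-5.0, 96.36, 56), (-7.0, 96.35, 61), (-9.0, 96.26, 63), (-11.0, 96.29, 64), (-13.0, 96.28, 65), (-15.0, 96.24, 64), (-17.0, 96.12, 62), (-19.0, 96.03, 60), (-21.0, 96.05, 59), (-23.0, 96.1, 60), (-25.0, 95.96, 57), (-27.0, 95.69, 51)]
[(27.0, -10.44, 17), (25.0, -10.28, 35), (23.0, -10.23, 51), (21.0, -10.2, 65), (19.0, -10.24, 74), (17.0, -10.32, 77), (15.0, -10.13, 71), (13.0, -9.97, 63), (11.0, -9.81, 54), (9.0, -9.53, 45), (7.0, -9.29, 34), (5.0, -9.18, 24), (3.0, -9.02, 14), (1.0, -8.53, 7)]
```

Run:
```python
from h import *
a,b=load("side",0),load("top",0)
def tri(p,q):
    M=[c["mtx"]@c["camera_from_world"][:3] for c in(a,b)]
    X=cv2.triangulatePoints(M[0],M[1],np.float64(p).reshape(2,1),np.float64(q).reshape(2,1))[:,0];return X[:3]/X[3]
print("bottle top",tri((314,352),(152,203)))
print("lamp head centre",tri((255,335),(105,160)), "lamp black",tri((155,325),(40,113)))
for z in(0,.3,.5): print(z,plane(b,[(152,203),(135,160),(190,190),(120,215)],z).round(3).tolist())
print("index grip w",g2w([.0971,-.045,.061]),"rod grip",g2w([-.0092,.04,.074]), "strip-aligned",g2w([.0271,-.045,.061]))
from scipy.spatial.transform import Rotation as Ro
from rig import observe
s=observe();print(Ro.from_quat(s["tool_rot"]).as_matrix().round(4))
```

```text
bottle top [0.51649126 0.36746403 0.19502767]
lamp head centre [0.59680357 0.41718638 0.39180546] lamp black [0.66601675 0.47919814 0.56780174]
0 [[0.525, 0.43, 0.0], [0.662, 0.484, 0.0], [0.562, 0.311, 0.0], [0.49, 0.53, 0.0]]
0.3 [[0.499, 0.336, 0.3], [0.61, 0.379, 0.3], [0.53, 0.239, 0.3], [0.471, 0.417, 0.3]]
0.5 [[0.482, 0.272, 0.5], [0.576, 0.309, 0.5], [0.508, 0.191, 0.5], [0.458, 0.341, 0.5]]
index grip w [ 0.54460423 -0.07943338  0.061     ] rod grip [0.59067849 0.04863634 0.074     ] strip-aligned [ 0.52197625 -0.01319159  0.061     ]
[[ 4.121e-01 -8.000e-04 -9.111e-01]
 [ 9.111e-01 -1.600e-03  4.121e-01]
 [-1.800e-03 -1.000e+00  1.000e-04]]
```

step_arm --pt "60 -27.5 0 -33 0 0 0" --pt "60 -27.5 0 -33 0 0 0" --pt "60 -27.5 0 -33 0 0 0" --pt "60 -27.5 0 -33 0 0 0" --pt "60 -27.5 0 -33 0 0 0" --pt "60 -27.5 0 -33 0 0 0" --pt "60 -27.5 0 -33 0 0 0" --pt "60 -27.5 0 -33 0 0 0" --pt "60 0 0 0 0 0.14 0" --pt "60 0 0 0 0 0.14 0"

```text
clock: 1.1
tcp_pos: [0.3977, 0.236, 0.2303]
tool_rot: [0.643, 0.294, -0.294, -0.643]
wrist_force: [-0.4, 0.3, 0.7]
grip_width: 0.0601
```

step_arm --pt "60 0 0 0 0 0.14 0" --pt "60 0 0 0 0 0.14 0" --pt "60 0 0 0 0 0.14 0" --pt "60 0 0 0 0 0.14 0" --pt "60 0 0 0 0 0.14 0" --pt "60 0 0 0 0 0.14 0" --pt "60 0 0 0 0 0.14 0" --pt "60 0 0 0 0 0.14 0" --pt "60 0 0 0 0 0.14 0" --pt "60 0 0 0 0 0.14 0"

```text
clock: 2.1
tcp_pos: [0.397, 0.2374, 0.2301]
tool_rot: [0.682, -0.189, 0.188, -0.681]
wrist_force: [-1.2, -0.8, -0.6]
grip_width: 0.06
```

step_arm --pt "60 0 0 0 0 0.14 0" --pt "60 0 0 0 0 0.14 0" --pt "60 0 0 0 0 0.14 0" --pt "60 0 0 0 0 0.14 0" --pt "60 0 0 0 0 0.14 0" --pt "60 0 0 0 0 0 0"

```text
clock: 2.7
tcp_pos: [0.397, 0.2374, 0.2302]
tool_rot: [0.577, -0.41, 0.409, -0.576]
wrist_force: [-1.1, 0.2, -0.2]
grip_width: 0.0597
```

```bash
cat >> h.py <<'E'
from scipy.spatial.transform import Rotation as Ro
def need(target_g,zt):
    """mm in tool axes to bring TCP to clamp point (x,y mm) height zt mm; and turn"""
    from rig import observe
    s=observe();M=Ro.from_quat(s["tool_rot"]).as_matrix()
    T=g2w(np.array([target_g[0],target_g[1],zt])/1000)
    Rg=np.c_[R2[:,0],[0,0,-1],R2[:,1]]
    print("t",s["clock"],"tcp_g",(w2g(s["tcp_pos"])*1000).round(1),"shift",(M.T@(T-s["tcp_pos"])*1000).round(1),"turn",Ro.from_matrix(M.T@Rg).as_rotvec().round(4),"j",s["joints"].round(2),"w",round(s["grip_width"]*1000,1),"F",s["wrist_force"].round(1),"Fg",(s["wrist_force"]@R2).round(1))
E
python3 -c "
from h import *
need((97.1,-45),120)"
```

```text
t 2.7 tcp_g [-250.4  -82.3  230.2] shift [347.7 110.2  35.1] turn [0.0008 0.0064 0.0001] j [ 0.47 -0.28  1.58 -0.    1.84  1.7 ] w 59.7 F [-1.1  0.2 -0.2] Fg [-0.6 -0.9 -0.2]
```

step_arm --pt "50 38.6 0 3.9 0 0.0064 0" --pt "50 38.6 0 3.9 0 0 0" --pt "50 38.6 0 3.9 0 0 0" --pt "50 38.6 0 3.9 0 0 0" --pt "50 38.6 0 3.9 0 0 0" --pt "50 38.6 0 3.9 0 0 0" --pt "50 38.6 0 3.9 0 0 0" --pt "50 38.6 0 3.9 0 0 0" --pt "50 38.6 0 3.9 0 0 0" --pt "50 0 0 0 0 0 0"

```text
clock: 3.7
tcp_pos: [0.5439, -0.0835, 0.229]
tool_rot: [0.576, -0.412, 0.411, -0.575]
wrist_force: [-0.6, 0.1, -0.2]
grip_width: 0.0501
```

step_arm --pt "50 0 36 0 0 0 0" --pt "50 0 37 0 0 0 0" --pt "50 0 37 0 0 0 0" --pt "50 0 0 0 0 0 0"

```text
clock: 4.1
tcp_pos: [0.5398, -0.0783, 0.1141]
tool_rot: [0.578, -0.414, 0.406, -0.575]
wrist_force: [-0.0, -0.0, -0.8]
grip_width: 0.05
```

```bash
python3 -c "
from h import *
need((97.1,-45),50)
a=snap('side',1)['color'][150:310,240:400];b=snap('top',1)['color'][130:240,215:375]
cv2.imwrite('pics/c1.png',np.vstack([cv2.resize(a,None,fx=2.2,fy=2.2,interpolation=2),cv2.resize(b,None,fx=2.2,fy=2.2,interpolation=2)]))"
```

```text
t 4.1 tcp_g [ 94.5 -49.1 114.1] shift [ 3.  64.1  4.8] turn [ 0.0096  0.0045 -0.006 ] j [-0.21 -0.04  1.57  0.    1.62  1.03] w 50.0 F [-0.  -0.  -0.8] Fg [ 0.  -0.  -0.8]
```

View pics/c1.png

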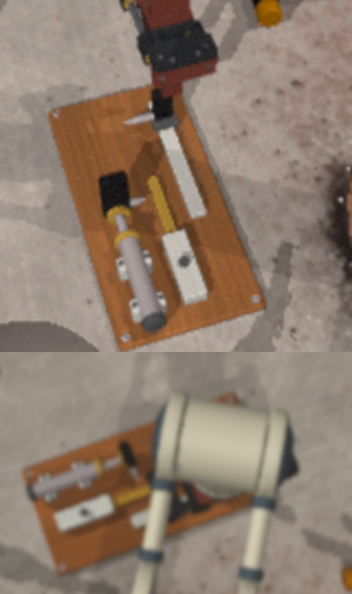

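The side view shows the jaws right above the index fin (about px 165,105 of the crop), with the needles and strip clear.

step_arm --pt "50 3 10 4.8 0 0 0" --pt "50 0 20 0 0 0 0" --pt "50 0 20 0 0 0 0" --pt "50 0 14 0 0 0 0" --pt "50 0 0 0 0 0 0" --pt "50 0 0 0 0 0 0"

```text
clock: 4.8
tcp_pos: [0.5494, -0.0811, 0.0577]
tool_rot: [-0.575, 0.41, -0.411, 0.576]
wrist_force: [-0.0, -0.8, 0.7]
grip_width: 0.0498
```

```bash
python3 -c "
from h import *
need((97.1,-45),50)
a=snap('side',2)['color'][170:250,270:370]
cv2.imwrite('pics/c2.png',cv2.resize(a,None,fx=6,fy=6,interpolation=2))"
```

```text
t 4.8 tcp_g [100.2 -41.   57.7] shift [-3.1  7.7 -4. ] turn [-0.0011  0.0015  0.0007] j [-0.21  0.01  1.63 -0.    1.51  1.03] w 49.8 F [-0.  -0.8  0.7] Fg [ 0.8 -0.3  0.7]
```

View pics/c2.png

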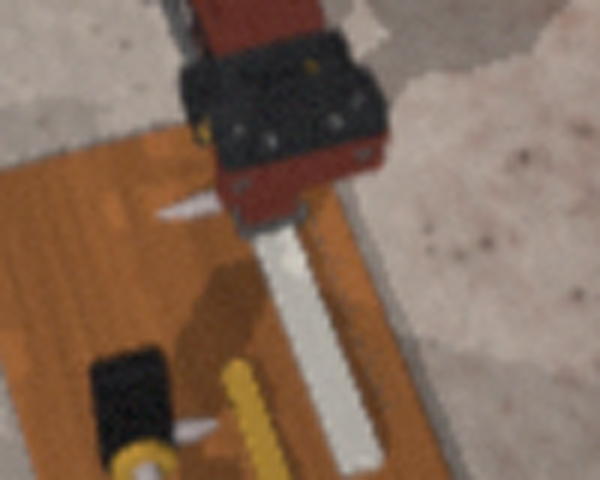

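step_arm --pt "50 -3 7 -4 0 0 0" --pt "50 0 0 0 0 0 0" --pt "30 0 0 0 0 0 0" --pt "20 0 0 0 0 0 0" --pt "14 0 0 0 0 0 0" --pt "8 0 0 0 0 0 0" --pt "8 0 0 0 0 0 0" --pt "8 0 0 0 0 0 0" --force 15

```text
clock: 5.65
tcp_pos: [0.5441, -0.0794, 0.0497]
tool_rot: [-0.575, 0.411, -0.411, 0.575]
wrist_force: [-0.1, 0.3, 0.8]
grip_width: 0.0117
```

```bash
python3 -c "
from h import *
need((97.1,-45),50)
c=snap('side',3);print(needle(c,82,112,-18,6))"
```

```text
t 5.65 tcp_g [ 96.9 -45.5  49.7] shift [ 0.2 -0.3  0.5] turn [-0.0001  0.0012 -0.0001] j [-0.21 -0.    1.65  0.    1.5   1.03] w 11.7 F [-0.1  0.3  0.8] Fg [-0.3  0.   0.8]
[(5.0, 103.17, 4), (3.0, 98.21, 35), (1.0, 98.44, 95), (-1.0, 98.37, 107), (-3.0, 97.96, 104), (-5.0, 98.3, 108), (-7.0, 98.81, 96), (-9.0, 99.12, 98), (-11.0, 99.27, 103), (-13.0, 99.05, 95), (-15.0, 99.09, 95), (-17.0, 99.11, 92)]
```

step_arm --pt "8 -4 0 0 0 0 0" --pt "8 -8 0 0 0 0 0" --pt "8 -8 0 0 0 0 0" --pt "8 -8 0 0 0 0 0" --pt "8 -8 0 0 0 0 0" --pt "8 -8 0 0 0 0 0" --pt "8 -8 0 0 0 0 0" --pt "8 -8 0 0 0 0 0" --pt "8 -8 0 0 0 0 0" --pt "8 -2 0 0 0 0 0"

```text
clock: 6.7
tcp_pos: [0.5212, -0.0122, 0.0497]
tool_rot: [-0.575, 0.411, -0.411, 0.576]
wrist_force: [3.0, -0.9, -1.5]
grip_width: 0.0121
```

step_arm --pt "8 0 0 0 0 0 0" --pt "8 0 0 0 0 0 0"

```text
clock: 6.9
tcp_pos: [0.5213, -0.0126, 0.0497]
tool_rot: [-0.575, 0.411, -0.411, 0.576]
wrist_force: [1.9, 2.1, 0.4]
grip_width: 0.0119
```

```bash
python3 -c "
from h import *
need((27,-45),50)
for n in('side','top'):
  c=snap(n,4);print(n,needle(c,12,42,-12,6));cv2.imwrite('pics/d_%s.png'%n,grid(rect(c,34,-40,70,-60,60,5),-40,60,5))"
```

```text
t 6.9 tcp_g [ 26.4 -45.5  49.7] shift [ 0.6 -0.3  0.5] turn [-0.0003  0.0016 -0.0011] j [-0.09 -0.08  1.72  0.    1.5   1.15] w 11.9 F [1.9 2.1 0.4] Fg [-1.4  2.5  0.4]
side [(5.0, 25.58, 4), (3.0, 27.62, 12), (1.0, 27.8, 47), (-1.0, 27.93, 64), (-3.0, 27.69, 60), (-5.0, 27.92, 54), (-7.0, 27.91, 56), (-9.0, 27.76, 83), (-11.0, 27.94, 105)]
top [(5.0, 16.77, 1), (3.0, 16.96, 1), (1.0, 16.48, 1), (-1.0, 30.5, 0), (-3.0, 30.35, 1), (-5.0, 29.46, 1), (-7.0, 35.05, 1), (-9.0, 39.94, 1), (-11.0, 37.11, 2)]
```

View pics/d_side.png

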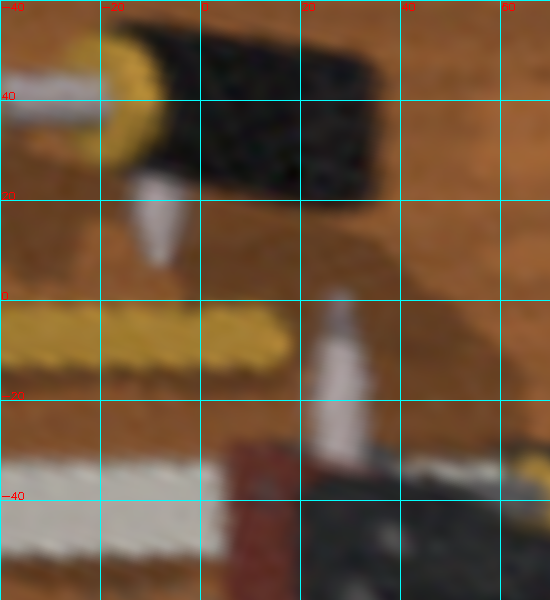

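step_arm --pt "13 0 0 0 0 0 0" --pt "16 0 0 0 0 0 0" --pt "30 0 0 0 0 0 0" --pt "50 0 0 0 0 0 0" --pt "50 0 -30 0 0 0 0" --pt "50 0 -40 0 0 0 0" --pt "50 0 -40 0 0 0 0" --pt "50 45 0 -20 0 0 0" --pt "50 45 0 -20 0 0 0" --pt "50 45 0 -20 0 0 0"

```text
clock: 8.0
tcp_pos: [0.5082, -0.1617, 0.1603]
tool_rot: [-0.576, 0.41, -0.411, 0.576]
wrist_force: [0.3, 0.1, -0.1]
grip_width: 0.0497
```

step_arm --pt "50 45 0 -10 0 0 0" --pt "50 45 0 -10 0 0 0" --pt "50 0 0 0 0 0 0"

```text
clock: 8.3
tcp_pos: [0.5177, -0.257, 0.1585]
tool_rot: [0.575, -0.413, 0.412, -0.573]
wrist_force: [-0.0, 0.1, 0.5]
grip_width: 0.0499
```

```bash
python3 -c "
from h import *
need((27,-45),50)
for n in('side','top'):
  c=snap(n,5);print(n,strip_end(c)[0],needle(c,12,42,-28,6));cv2.imwrite('pics/e_%s.png'%n,grid(rect(c,19,-40,70,-60,60,4.8),-40,60,4.8))
a=cv2.imread('pics/e_side.png');b=cv2.imread('pics/e_top.png');cv2.imwrite('pics/e.png',np.hstack([a,b])[:,:])"
```

```text
t 8.3 tcp_g [ 256.4 -127.8  158.5] shift [-229.9  108.2   82. ] turn [ 0.0021 -0.0046  0.0006] j [-0.52  0.03  1.42 -0.    1.69  0.73] w 49.9 F [-0.   0.1  0.5] Fg [-0.1  0.   0.5]
side 28.0 [(5.0, 33.48, 6), (3.0, 27.72, 15), (1.0, 27.88, 46), (-1.0, 28.04, 64), (-3.0, 28.25, 62), (-5.0, 28.55, 66), (-7.0, 28.04, 69), (-9.0, 27.97, 96), (-11.0, 28.51, 117), (-13.0, 28.42, 121), (-15.0, 28.33, 124), (-17.0, 28.29, 121), (-19.0, 28.04, 112), (-21.0, 27.87, 102), (-23.0, 28.15, 100), (-25.0, 28.31, 99), (-27.0, 28.04, 102)]
top 21.370967741935484 [(5.0, 25.61, 3), (3.0, 26.89, 10), (1.0, 27.34, 20), (-1.0, 27.66, 29), (-3.0, 27.52, 38), (-5.0, 27.21, 43), (-7.0, 26.85, 48), (-9.0, 26.46, 54), (-11.0, 26.28, 61), (-13.0, 26.13, 66), (-15.0, 26.01, 65), (-17.0, 26.05, 63), (-19.0, 26.15, 63), (-21.0, 26.32, 63), (-23.0, 26.19, 62), (-25.0, 26.08, 57), (-27.0, 25.87, 46)]
```

```bash
python3 -c "
import cv2;a=cv2.imread('pics/e.png');cv2.imwrite('pics/e2.png',cv2.resize(a,(800,436)))"
```

```text
(no output)
```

View pics/e2.png

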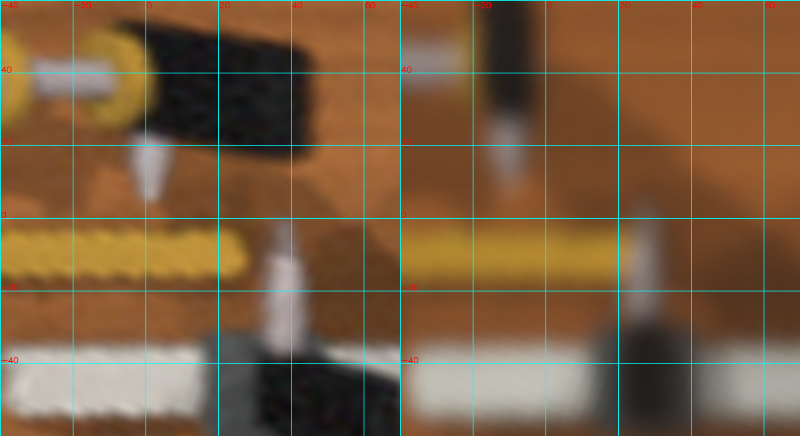

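step_arm --pt "50 -33 0 21 0 0 0" --pt "50 -33 0 21 0 0 0" --pt "50 -33 0 21 0 0 0" --pt "50 -33 0 21 0 0 0" --pt "50 -33 0 21 0 0 0" --pt "50 -33 0 21 0 0 0" --pt "50 -33 0 21 0 0 0" --pt "50 -33 0 21 0 0 0" --pt "50 0 0 0 0 0 0" --pt "50 0 0 0 0 0 0"

```text
clock: 9.4
tcp_pos: [0.5913, 0.0542, 0.1597]
tool_rot: [0.576, -0.41, 0.41, -0.576]
wrist_force: [0.1, 0.3, -0.4]
grip_width: 0.0498
```

```bash
python3 -c "
from h import *
need((-9.2,40),63)"
```

```text
t 9.4 tcp_g [-14.3  42.4 159.7] shift [ 5.  96.7 -2.4] turn [0.0003 0.0049 0.0001] j [ 0.03  0.07  1.38 -0.    1.69  1.27] w 49.8 F [ 0.1  0.3 -0.4] Fg [-0.3  0.2 -0.4]
```

step_arm --pt "50 5 20 -2.4 0 0.005 0" --pt "50 0 25 0 0 0 0" --pt "50 0 25 0 0 0 0" --pt "50 0 15 0 0 0 0" --pt "50 0 11 0 0 0 0" --pt "50 0 0 0 0 0 0" --pt "50 0 0 0 0 0 0"

```text
clock: 10.1
tcp_pos: [0.5917, 0.0465, 0.0646]
tool_rot: [-0.574, 0.412, -0.413, 0.575]
wrist_force: [-0.6, 0.5, 0.2]
grip_width: 0.0501
```

```bash
python3 -c "
from h import *
need((-9.2,40),63)
a=snap('side',6)['color'][170:270,250:370]
cv2.imwrite('pics/c6.png',cv2.resize(a,None,fx=5,fy=5,interpolation=2))"
```

```text
t 10.1 tcp_g [-6.9 40.2 64.6] shift [-2.3  1.6 -0.2] turn [-0.001  -0.004   0.0004] j [ 0.02  0.1   1.51 -0.    1.52  1.27] w 50.1 F [-0.6  0.5  0.2] Fg [-0.7 -0.4  0.2]
```

View pics/c6.png

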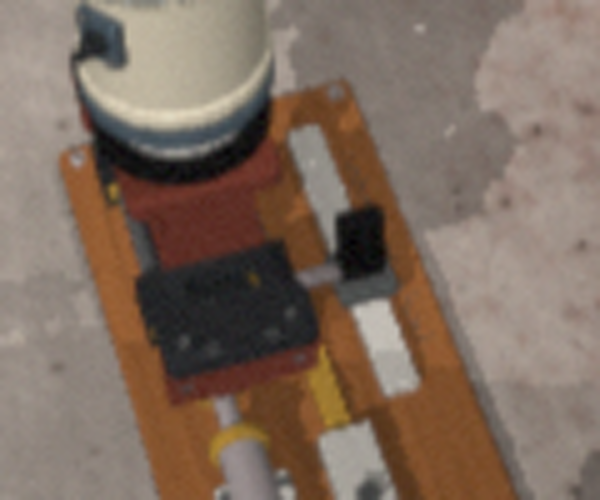

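step_arm --pt "50 -2.3 1.5 0 0 -0.004 0" --pt "50 0 0 0 0 0 0" --pt "30 0 0 0 0 0 0" --pt "20 0 0 0 0 0 0" --pt "10 0 0 0 0 0 0" --pt "8 0 0 0 0 0 0" --pt "8 0 0 0 0 0 0" --pt "8 0 0 0 0 0 0" --force 40

```text
clock: 10.95
tcp_pos: [0.5904, 0.0491, 0.0621]
tool_rot: [-0.575, 0.411, -0.411, 0.575]
wrist_force: [-0.7, 1.9, -0.8]
grip_width: 0.0139
```

```bash
python3 -c "
from h import *
need((-9.2,40),63)
for n in('side','top'):
  c=snap(n,7);print(n,needle(c,-25,10,-2,28));cv2.imwrite('pics/f_%s.png'%n,cv2.resize(grid(rect(c,34,-40,70,-60,60,4.8),-40,60,4.8),(400,436)))
a=cv2.imread('pics/f_side.png');b=cv2.imread('pics/f_top.png');cv2.imwrite('pics/f.png',np.hstack([a,b]))"
```

```text
t 10.95 tcp_g [-9.8 39.9 62.1] shift [ 0.6 -0.9  0.1] turn [ 0.0001  0.0002 -0.0005] j [0.03 0.1  1.52 0.   1.52 1.27] w 13.9 F [-0.7  1.9 -0.8] Fg [-2.  -0.1 -0.8]
side [(27.0, -8.4, 6), (25.0, -1.9, 6), (23.0, -1.04, 7), (21.0, -2.94, 6), (19.0, -3.56, 4), (17.0, -5.02, 3), (15.0, -6.72, 4), (13.0, -10.74, 5), (11.0, -2.16, 13), (9.0, -2.05, 34), (7.0, -2.0, 40), (5.0, -1.91, 17), (3.0, -8.73, 5), (1.0, -10.52, 4), (-1.0, -1.35, 14)]
top [(27.0, 6.82, 94), (25.0, 6.8, 102), (23.0, 6.79, 105), (21.0, 6.59, 102), (19.0, 6.39, 98), (17.0, 6.12, 96), (15.0, 5.78, 95), (13.0, 5.49, 96), (11.0, 5.05, 100), (9.0, 4.66, 105), (7.0, 4.21, 110), (5.0, 3.81, 115), (3.0, 3.43, 115), (1.0, 3.14, 110), (-1.0, 2.85, 104)]
```

View pics/f.png

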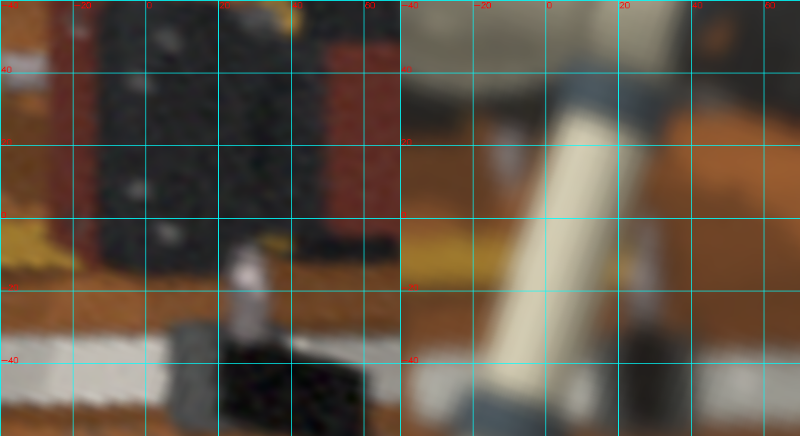

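step_arm --pt "8 3 0 0 0 0 0" --pt "8 5 0 0 0 0 0" --pt "8 5 0 0 0 0 0" --pt "8 5 0 0 0 0 0" --pt "8 5 0 0 0 0 0" --pt "8 5 0 0 0 0 0" --pt "8 5 0 0 0 0 0" --pt "8 3.4 0 0 0 0 0" --pt "8 0 0 0 0 0 0" --pt "8 0 0 0 0 0 0"

```text
clock: 12.05
tcp_pos: [0.6018, 0.0158, 0.0621]
tool_rot: [-0.575, 0.412, -0.41, 0.576]
wrist_force: [-3.3, 7.1, 1.7]
grip_width: 0.0142
```

```bash
python3 -c "
from h import *
need((26.6,40),62)
for n in('side','top'):
  c=snap(n,8);print(n,needle(c,12,42,-26,28));cv2.imwrite('pics/g_%s.png'%n,cv2.resize(grid(rect(c,34,-40,70,-60,60,4.8),-40,60,4.8),(400,436)))
a=cv2.imread('pics/g_side.png');b=cv2.imread('pics/g_top.png');cv2.imwrite('pics/g.png',np.hstack([a,b]))"
```

```text
t 12.05 tcp_g [25.4 39.9 62.1] shift [1.2 0.1 0.1] turn [ 0.0005  0.001  -0.0027] j [-0.03  0.13  1.49  0.    1.52  1.21] w 14.2 F [-3.3  7.1  1.7] Fg [-7.8 -0.8  1.7]
side [(27.0, 26.85, 4), (25.0, 39.19, 7), (23.0, 30.66, 3), (21.0, 22.56, 5), (19.0, 29.19, 3), (17.0, 31.18, 4), (15.0, 29.07, 8), (13.0, 29.46, 5), (11.0, 34.72, 8), (9.0, 37.52, 21), (7.0, 38.61, 19), (5.0, 36.52, 15), (3.0, 30.38, 6), (1.0, 21.78, 18), (-1.0, 21.7, 25), (-3.0, 21.36, 19), (-5.0, 19.66, 10), (-7.0, 24.29, 8), (-9.0, 13.28, 14), (-11.0, 16.21, 15), (-13.0, 26.72, 39), (-15.0, 27.9, 88), (-17.0, 28.25, 106), (-19.0, 28.01, 104), (-21.0, 27.93, 96), (-23.0, 28.21, 95), (-25.0, 28.35, 96)]
top [(27.0, 24.22, 18), (25.0, 24.45, 31), (23.0, 24.77, 41), (21.0, 25.0, 48), (19.0, 25.55, 52), (17.0, 26.13, 52), (15.0, 27.53, 48), (13.0, 29.26, 55), (11.0, 34.3, 66), (9.0, 40.59, 78), (7.0, 40.27, 89), (5.0, 40.03, 100), (3.0, 39.81, 104), (1.0, 39.6, 101), (-1.0, 39.4, 93), (-3.0, 39.27, 87), (-5.0, 39.14, 83), (-7.0, 38.93, 77), (-9.0, 38.7, 70), (-11.0, 38.52, 61), (-13.0, 38.19, 54), (-15.0, 37.72, 52), (-17.0, 37.14, 51), (-19.0, 36.7, 49), (-21.0, 36.28, 45), (-23.0, 35.91, 42), (-25.0, 35.43, 41)]
```

View pics/g.png

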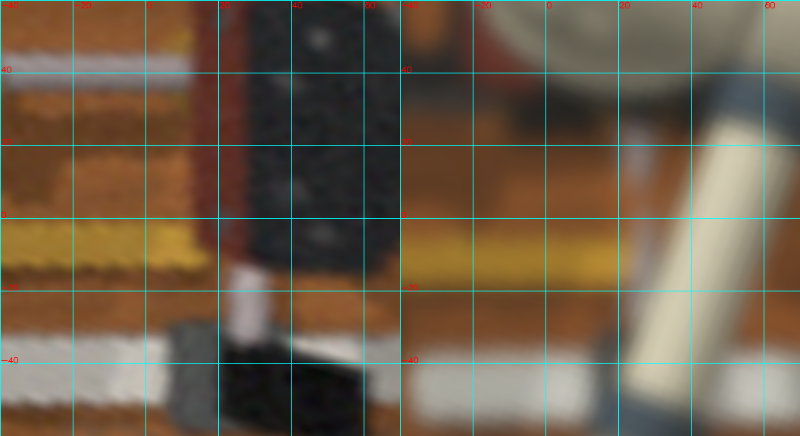

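Held, but about 1.2 mm short under the spring load (top view: rod needle near x=25, index near 26.2). Correcting.

step_arm --pt "8 1.2 0 0 0 0 0" --pt "8 0 0 0 0 0 0" --pt "8 0 0 0 0 0 0" --pt "8 0 0 0 0 0 0"

```text
clock: 12.55
tcp_pos: [0.6021, 0.0149, 0.0621]
tool_rot: [-0.575, 0.412, -0.41, 0.576]
wrist_force: [-3.8, 6.9, 1.9]
grip_width: 0.0139
```

```bash
python3 -c "
from h import *
need((26.6,40),62)
c=snap('top',9);a=rect(c,34,5,45,-35,35,8);cv2.imwrite('pics/h.png',cv2.resize(grid(a,5,35,8,10),None,fx=1,fy=1))
need((26.6,40),62)
print(needle(c,15,33,12,28));print(needle(c,16,34,-14,4))
o=load('top',5);print('old idx',needle(o,16,34,-14,4));o=load('top',0);print('old rod',needle(o,-22,-4,12,28))
print(strip_end(load('top',9))[0])"
```

```text
t 12.55 tcp_g [26.4 39.9 62.1] shift [0.2 0.1 0.1] turn [ 0.0006  0.0013 -0.0029] j [-0.03  0.13  1.49  0.    1.53  1.21] w 13.9 F [-3.8  6.9  1.9] Fg [-7.8 -1.4  1.9]
t 12.6 tcp_g [26.4 39.9 62.1] shift [0.2 0.1 0.1] turn [ 0.0007  0.0013 -0.0029] j [-0.03  0.13  1.49  0.    1.53  1.21] w 14.0 F [-4.4  7.2  1.5] Fg [-8.2 -1.8  1.5]
[(27.0, 26.1, 8), (25.0, 26.13, 14), (23.0, 26.14, 23), (21.0, 26.01, 29), (19.0, 26.09, 33), (17.0, 25.97, 35), (15.0, 26.0, 34), (13.0, 26.01, 32)]
[(3.0, 26.77, 15), (1.0, 26.8, 20), (-1.0, 27.03, 21), (-3.0, 27.23, 23), (-5.0, 27.39, 19), (-7.0, 27.64, 16), (-9.0, 28.14, 15), (-11.0, 29.04, 18), (-13.0, 33.24, 22)]
old idx [(3.0, 26.87, 7), (1.0, 27.24, 13), (-1.0, 27.6, 18), (-3.0, 27.53, 23), (-5.0, 27.37, 25), (-7.0, 27.02, 28), (-9.0, 26.62, 32), (-11.0, 26.36, 35), (-13.0, 26.13, 36)]
old rod [(27.0, -10.34, 10), (25.0, -10.29, 17), (23.0, -10.16, 25), (21.0, -10.36, 31), (19.0, -10.25, 34), (17.0, -10.16, 36), (15.0, -10.09, 35), (13.0, -9.91, 32)]
22.044921875
```

View pics/h.png

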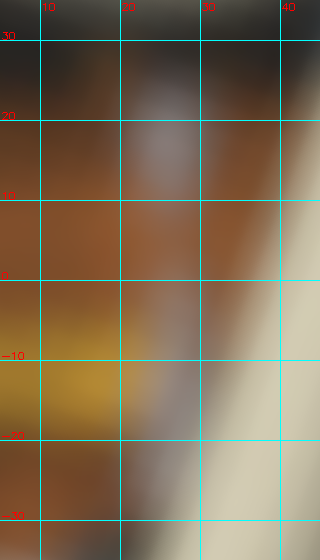

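step_arm --pt "8 0.2 0 0 0 0 0" --pt "8 0 0 0 0 0 0" --pt "8 0 0 0 0 0 0" --pt "8 0 0 0 0 0 0" --pt "8 0 0 0 0 0 0"

```text
clock: 13.1
tcp_pos: [0.6021, 0.0149, 0.0621]
tool_rot: [-0.575, 0.412, -0.41, 0.576]
wrist_force: [-4.0, 8.4, 1.3]
grip_width: 0.014
```

```bash
python3 -c "
from h import *
need((26.6,40),62)
c=snap('top',10);print(needle(c,15,33,12,28));c=snap('side',10);print(needle(c,15,40,-27,-15))
need((26.6,40),62)
from rig import ticket
print(ticket.close_job())"
```

```text
t 13.1 tcp_g [26.5 39.9 62.1] shift [0.1 0.1 0.1] turn [ 0.0006  0.0015 -0.0031] j [-0.03  0.13  1.49  0.    1.53  1.21] w 14.0 F [-4.   8.4  1.3] Fg [-9.2 -1.   1.3]
[(27.0, 26.08, 8), (25.0, 26.24, 14), (23.0, 26.17, 23), (21.0, 26.07, 28), (19.0, 26.19, 32), (17.0, 26.1, 34), (15.0, 26.14, 33), (13.0, 26.14, 31)]
[(-16.0, 28.16, 103), (-18.0, 28.19, 91), (-20.0, 28.02, 76), (-22.0, 28.05, 71), (-24.0, 28.34, 73), (-26.0, 28.2, 79)]
t 13.2 tcp_g [26.5 39.9 62.1] shift [0.1 0.1 0.1] turn [ 0.0007  0.0014 -0.0031] j [-0.03  0.13  1.49  0.    1.53  1.21] w 14.2 F [-4.   7.5  1.2] Fg [-8.4 -1.4  1.2]
the job is handed in; nothing more can be done
None
```

I slid the index about 70 mm back along its rail to the end of the brass strip and let go. Then I gripped the rod's upright and pulled it out about 36.4 mm. I handed the job in at 13.2 s with the rod still held at 40 N grip against a pull of about 8 N.

All positions below are along the clamp's x. The two cameras sit about 2 mm apart, which is within their calibration, so I compare only within one view.

| Check | Side view | Top view |
|---|---|---|
| Index needle, after release | 28.1 mm | 26.1–26.4 mm |
| Strip end | 27.7–28.0 mm | 26.4 mm (before the move) |
| Rod needle, at the end | hidden by the gripper | 26.1 mm |

- **Gripper position:** it read 26.5 mm holding the rod and 26.4 mm holding the index, so the two needles agree to within about 0.3 mm.
- **Pull correction:** the first pull came up 1.2 mm short under the spring load, and I corrected it.
- **Disagreeing readings:** the automatic strip-end reading in the top view gave 21–22 mm after the index move. I discarded it because the needle then lay over the strip end. The last top-view reading of the index needle tip (26.8–27.2 mm) was disturbed by the strip and the forearm behind it.
- **Tip gap:** I did not measure the 5 mm gap between the tips in the final pose.
- **Strip and bystanders:** I did not aim at the strip or the things round the clamp, and I saw no contact with them. I did not measure the bystanders again afterwards.

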